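# Put the spare plane iron away in the airtight dry tub

## Robot

A 7-joint arm with a two-finger parallel gripper is mounted at the origin on a cart in front of the work surface, level with it; the furniture and walls round the work are solid. World frame = base frame: x ahead of the robot, y to its left, z up, the work surface at z = 0. Lengths are in mm, angles in rad, forces in N, time in s.
With the tool pointing down it reaches from about 400 to 875 mm from the base axis. Payload 4.4 kg.
Tool frame: the origin (TCP) lies midway between the tips of the shut fingers; the grasp point (between the pads) lies 19 mm behind it; z points along the fingers, y is the line along which they close (so a half turn about z gives the same grasp; the last joint's range is limited). The gripper opens to 85 mm and grips with 20 to 120 N. Pads are 22 mm wide; open, the fingers measure 114 mm over their backs; the gripper's body (76 mm by 85 mm) begins 54 mm behind the grasp point. The pads swing forward as they close: fully open they stand 13 mm farther back than shut.
Start: joints at [1.181, 0.628, 0.038, 1.517, -0.027, 0.996, -0.02], TCP at [206.839, -616.227, 231.313] pointing down, gripper open.
Joint ranges: [-3.06, 3.06], [-0.37, 2.12], [-1.25, 1.32], [0.18, 2.47], [-1.1, 4.24], [0.23, 1.98], [-2.94, 2.94]. Speed limits (rad/s): [2.57, 2.57, 3.14, 3.14, 3.14, 3.14, 3.14].

## Interface

Orientations are given as [roll, pitch, yaw] about the fixed x, y, z axes, in that order (R = Rz(yaw) Ry(pitch) Rx(roll)).
In Python, from cell import ctrl gives the robot as it stands. The module is installed in compiled form; this text tells all that it offers.
- The arm moves only by the tool step_arm, never from a script. Its argument "commands" is one flat list of numbers, 7 for each row, row after row: the shift along the tool's x, y, z in cm, then the turn, a rotation vector about the tool's x, y, z in rad, then the opening, from 0 (shut) to 1 (fully open). A call has 1 to 10 rows; each row is the pose to reach, as a shift and turn from the pose commanded when the call began, along the tool's axes at that moment; what a row does not reach only later rows make up. A row lasts 1/10 s, in which the tool goes at most 50 mm and 8.59 degrees, less where a joint would pass 70% of its speed; a pose out of reach is approached as far as the arm can. A call with a gripper value outside its range is refused whole. The fingers move at their own pace and stop on an object; the grip force is fixed at half the most. Time passes only in rows, so rows that repeat a pose let the fingers close. It gives the time, the measured TCP pose, the force, the opening and the grip force at its end, in the units of the state.
- ctrl.read_state(): the state, without advancing time (a new reading comes with each control period).
- ctrl.get_image(name): name is "side" or "top" or "wrist"; returns a dict with "image" (400x640x3 uint8, red, green, blue), "range_z" (400x640 float32, mm along the optical axis (not along the pixel's ray), 0 where there is no reading), "vfov" (degrees; the focal length in pixels is half the picture's height over the tangent of half this angle, whatever the lens; pixels are square), "cx", "cy" (the principal point, pixels), "world_to_cam" (4x4, takes a point from world to camera coordinates). Camera axes: x right, y down, z forward; pixel columns grow to the right and rows downward; lengths in mm; the calibration is good to about 2 mm. A picture is of the moment at which its call begins.
- ctrl.finish_job(): hands the job in; it is judged then, once.
The state is a dict: "clock": time; "qpos": joint angles; "qd": joint speeds; "tau": joint torques, N m; "eef_pos": TCP position; "tool_rot": TCP orientation; "force": force on the tool from outside, world axes, zero at the start; "torque": the same for the moment, N m; "width": finger opening in mm; "gripper_force": force on a finger pad.
Only numpy, scipy, OpenCV 4.12 (cv2) and the standard library are available. Lean on these libraries where they do the work, as an engineer would, in place of code of your own. Each camera call takes 0.05 s, during which the arm holds its last target. There are 200 camera calls.

## Task

Put the loose plane iron away so that it keeps from rusting: lay it flat on the floor of the blue tub beside the drying cartridge, set the lid on, and press the lid down a bit of its edge at a time, all round, until the gasket has snapped in and the lid is flush on the rim at all four corners. Leave the other tools where they lie.

Things in the scene. Friction and masses are not known exactly. Their poses are not given: they have to be found in the camera images.
- dry_tub: Open blue tub, stays put: 122 mm (x) by 186 mm (y) outside, 127 x 191 mm at the rim; inside 112 x 176 mm, rounded corners. Origin under its centre, z up; inner floor at z = 5 mm, rim at z = 50 mm. A round metal drying cartridge, 36 mm across, is fixed on the floor at x = 0, y = +67 mm and rises to z = 19 mm.
- iron_bed (a point): Middle of the free part of the tub's floor, at x = 0, y = -20 mm, z = 5 mm of the tub. The iron goes here, flat, its long side along the tub's y; it has about 12 mm to spare at either end (cartridge and end wall) and 34 mm at either side.
- tub_mouth (a point): Middle of the tub's mouth, at rim height. A black sprung gasket stands 3.8 mm out of the inner wall, 6 mm below the rim. The lid's bead must be pressed past it; it then holds the lid down.
- tub_lid: Grey rigid lid, 0.3 kg, 128 mm (x) by 192 mm (y). Origin at the middle of its underside, z up; plate z = 18 to 23 mm; tapered plug below, at its widest (z = 9 mm) 1.3 mm clear of the tub wall, at its foot 5 mm. Fits either way round, axes along the tub's. Set on and let go, it rests on the gasket, origin about 41 mm above the tub's (plate 9 mm above the rim); home, 32 mm (plate on the rim).
- lid_handle (a point): Middle of the lid's black handle, 44 mm above the lid's origin: a bar along the lid's y, 74 mm long, 18 mm wide (x), 11 mm high, top 50 mm above the lid's origin, on two posts. Fingers can come down on either side of it to the plate. Grasp across the 18 mm.
- pad1 (a point): Middle of the top of the round blue thumb pad (20 mm across) at the lid's +x +y corner: 50 mm and 82 mm from the lid's middle. About 66 mm above the tub's origin with the lid resting on the gasket, 57 mm when home. A corner snaps past the gasket, over about 9 mm of travel, when some 8 to 20 N press on its pad.
- pad2 (a point): The same pad at the lid's +x -y corner. The corner across from it may rise a little while one is pressed, and a corner that comes up again needs a second press.
- pad3 (a point): The same pad at the lid's -x -y corner. Pressed in the middle, the lid needs about 35 N or more.
- pad4 (a point): The same pad at the lid's -x +y corner.
- plane_iron: Grey steel plane iron with its cap iron, 0.2 kg, loose, flat on the bench: 44 mm (x) by 120 mm (y) by 7 mm, a brass screw on top to 11 mm. Origin at the middle of its underside. Grasp across the 44 mm width with the fingertips at the bench.
- loose_wedge: Pale oak wedge, 26 x 80 x 18 mm, behind the tub. Leave it.
- small_plane: Steel block plane, 49 x 161 x 55 mm, to the right. Leave it.
- round_tin: Round blue tin, 67 mm across, 24 mm high, behind the work. Leave it.
Things that resemble listed ones, but are neither listed nor needed, are in the scene too. Of the things that look like the plane_iron, the larger one is meant.

How it is judged:
By the outcome, as a careful person would: the job done as asked, in the order asked, and still so for the second after the job is handed in, with the robot touching nothing.
It also fails if it takes over 67 s, if anything falls off the work surface, if the arm or the gripper's body presses on something with over 40 N, if the wrist force passes 120 N, or if a joint passes its speed limit or range.

## Working session

There is one attempt and no reset: what is moved stays moved. The work goes in short steps, Python scripts to look and compute and a tool call to move; the robot and the scene stay as the last step left them, time stands still between calls to the robot, and variables do not carry over. Pictures are saved under pics/ and viewed, at most 10 in all, crops included, and the job is handed in when it is done.

Besides the shell and the picture viewer there is one more tool, called after "Emit:" as name(argument=value, ...) on one line, values as JSON. step_arm: Moves the arm, as the interface text tells. Its arguments: {"type":"object","properties":{"commands":{"type":"array"}},"required":["commands"]}

```bash
mkdir -p pics
cat > h.py <<'E'
import numpy as np, cv2, pickle
from cell import ctrl
from scipy.spatial.transform import Rotation as R
def grab(n,save=None):
    d=ctrl.get_image(n); pickle.dump(d,open(f'{n}.pkl','wb'))
    if save: cv2.imwrite(f'pics/{save}.png',d['image'][:,:,::-1])
    return d
def load(n): return pickle.load(open(f'{n}.pkl','rb'))
def pts(d):
    f=200/np.tan(np.radians(d['vfov'])/2); z=d['range_z'].astype(float)
    v,u=np.mgrid[:400,:640]
    P=np.stack([(u-d['cx'])/f*z,(v-d['cy'])/f*z,z],-1)
    M=np.linalg.inv(d['world_to_cam']); W=P@M[:3,:3].T+M[:3,3]; W[z==0]=np.nan
    return W
def ray(d,u,v,h):
    f=200/np.tan(np.radians(d['vfov'])/2); M=np.linalg.inv(d['world_to_cam'])
    r=M[:3,:3]@np.array([(u-d['cx'])/f,(v-d['cy'])/f,1]); o=M[:3,3]
    return o+r*(h-o[2])/r[2]
def st():
    s=ctrl.read_state(); print({k:np.round(s[k],3).tolist() for k in ('clock','eef_pos','tool_rot','force','width','gripper_force','qpos')}); return s
def to_tool(target,yaw=None):
    "shift in cm along tool axes from the measured pose to world target"
    s=ctrl.read_state(); Rm=R.from_euler('xyz',s['tool_rot'])
    print('shift cm',np.round(Rm.inv().apply(np.array(target)-s['eef_pos'])/10,2))
    if yaw is not None:
        T=R.from_euler('xyz',[np.pi,0,yaw]); print('rotvec',np.round((Rm.inv()*T).as_rotvec(),3))
E
python3 - <<'E'
from h import *
st()
a=grab('top','top0');b=grab('side','side0')
cv2.imwrite('pics/a.png',np.vstack([a['image']])[:,:,::-1])
for d in(a,b): print(d['vfov'],d['cx'],d['cy'],np.round(np.linalg.inv(d['world_to_cam']),2).tolist())
E
```

```text
{'clock': 0.0, 'eef_pos': [206.626, -615.622, 230.369], 'tool_rot': [-3.14, 0.0, 0.324], 'force': [0.681, -0.324, -0.126], 'width': 85.546, 'gripper_force': 0.0, 'qpos': [1.181, 0.629, 0.038, 1.518, -0.027, 0.996, -0.02]}
51.19011277963013 316.3087255470135 202.77294640956754 [[-0.02, -1.0, 0.08, 481.0], [-1.0, 0.02, -0.01, -60.05], [0.01, -0.08, -1.0, 1505.15], [0.0, 0.0, 0.0, 1.0]]
52.54166529074561 316.1988859754485 192.6263177899146 [[-1.0, -0.06, 0.06, 497.56], [-0.08, 0.67, -0.74, 1002.94], [0.01, -0.74, -0.67, 1031.9], [0.0, 0.0, 0.0, 1.0]]
```

View pics/top0.png

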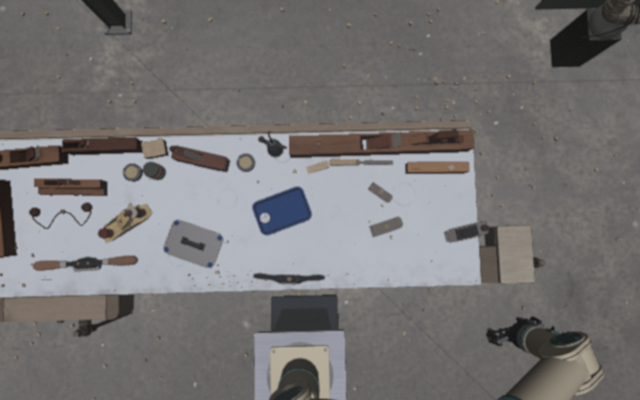

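View pics/side0.png

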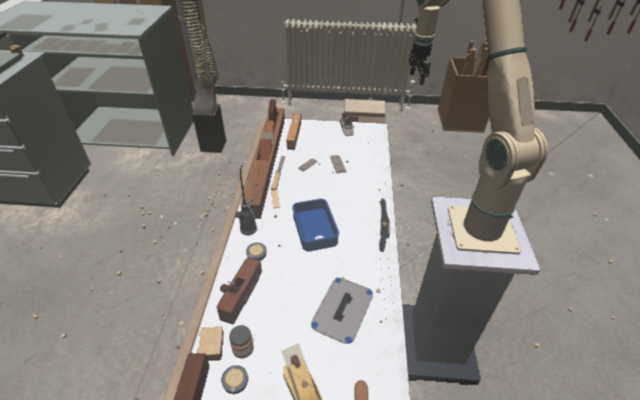

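Top view: the tub is at (282,210) with its cartridge at (265,217), and the lid is at (193,244). The small plane is at (462,232). There are two candidate irons: the larger at (386,226), about 32 px long, and the smaller at (380,192), about 25 px. The larger one fits the description. Next I'll measure it and check with an enlarged crop.

Run:
```python
from h import *
d=load('top'); W=pts(d); im=d['image'].astype(int)
hsv=cv2.cvtColor(d['image'],cv2.COLOR_RGB2HSV)
bg=hsv[:,:,2]
def rect(mask,box,h,name):
    u0,v0,u1,v1=box; m=np.zeros((400,640),np.uint8); m[v0:v1,u0:u1]=mask[v0:v1,u0:u1]
    n,l,s,c=cv2.connectedComponentsWithStats(m); i=1+np.argmax(s[1:,4])
    v,u=np.where(l==i)
    P=np.array([ray(d,a,b,h)[:2] for a,b in zip(u,v)],np.float32)
    r=cv2.minAreaRect(P); b=cv2.boxPoints(r); e=b[1]-b[0]; f=b[2]-b[1]
    if np.linalg.norm(f)>np.linalg.norm(e): e=f
    print(name,len(u),'c',np.round(r[0],1),'size',np.round(r[1],1),'long axis deg',round(float(np.degrees(np.arctan2(e[1],e[0])))%180,1),'z',np.nanmedian(W[v,u,2]).round(1), 'mean',P.mean(0).round(1))
dark=(bg<175).astype(np.uint8); print('bench v',bg[260,340],bg[226,386])
rect(dark,(362,208,412,245),7,'iron big')
rect(dark,(362,176,400,208),7,'iron small')
blue=((hsv[:,:,0]>100)&(hsv[:,:,0]<130)&(hsv[:,:,1]>110)).astype(np.uint8)
full=dark
rect(full,(245,180,320,240),50,'tub')
rect(full,(155,212,230,275),23,'lid')
rect((bg<70).astype(np.uint8),(175,228,210,258),48,'handle')
c=d['image'][165:250,345:425]; s=d['image'][135:185,285:365]
b=load('side')['image'][140:190,285:365]
out=np.hstack([cv2.resize(c,(480,510),interpolation=cv2.INTER_CUBIC),cv2.resize(b,(300,188),interpolation=cv2.INTER_CUBIC).repeat(1,0)[:188] if 0 else np.vstack([cv2.resize(b,(300,188),interpolation=cv2.INTER_CUBIC),np.zeros((322,300,3),np.uint8)])])
cv2.imwrite('pics/crop.png',out[:,:,::-1])
```

```text
bench v 191 119
iron big 462 c [ 513.  -319.9] size [ 48.6 124.4] long axis deg 106.9 z 6.0 mean [ 512.6 -318.8]
iron small 291 c [ 635.4 -303.6] size [97.8 40. ] long axis deg 53.3 z 4.3 mean [ 635.8 -302.8]
tub 2024 c [575.   49.6] size [133. 195.] long axis deg 109.3 z 7.3 mean [575.9  48.5]
lid 2069 c [468.7 366.5] size [196.8 133.8] long axis deg 69.5 z 24.0 mean [468.8 366.4]
handle 101 c [469.4 360.6] size [77.2 18.4] long axis deg 70.3 z 50.1 mean [468.3 361.3]
```

View pics/crop.png

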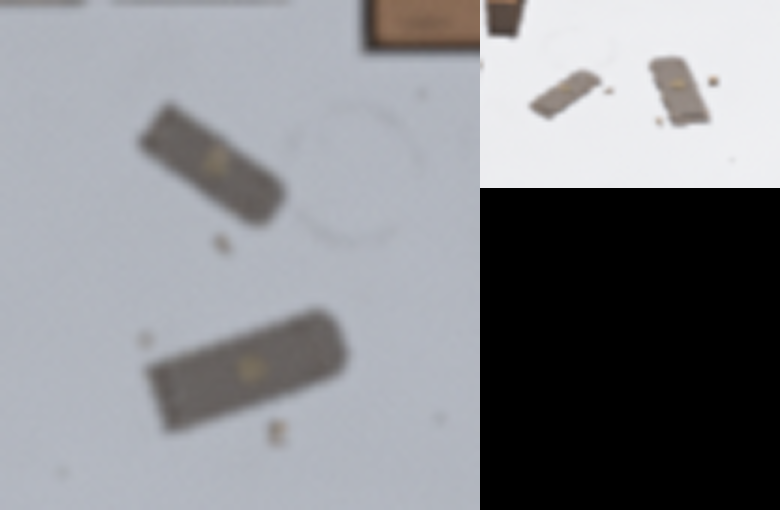

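The large iron measures about 48 x 124 mm and the smaller look-alike about 40 x 98 mm. In the crop the large one is the lower piece with the brass screw, at (386,226), so I'll take that one.

Run:
```python
from h import *
to_tool([513,-319.5,200],np.radians(107))
```

```text
shift cm [ 38.47 -18.33   3.08]
rotvec [-1.000e-03 -1.000e-03 -1.544e+00]
```

Emit:
step_arm(commands=[38.5,-18.3,3,0,0,-1.54,0.8,38.5,-18.3,3,0,0,-1.54,0.8,38.5,-18.3,3,0,0,-1.54,0.8,38.5,-18.3,3,0,0,-1.54,0.8,38.5,-18.3,3,0,0,-1.54,0.8,38.5,-18.3,3,0,0,-1.54,0.8,38.5,-18.3,3,0,0,-1.54,0.8,38.5,-18.3,3,0,0,-1.54,0.8,38.5,-18.3,3,0,0,-1.54,0.8,38.5,-18.3,3,0,0,-1.54,0.8])

```text
clock: 1.1
eef_pos: [517.7, -314.3, 201.0]
tool_rot: [3.138, -0.003, 1.839]
force: [-0.8, -0.4, 0.7]
width: 68.4
gripper_force: 0.0
```

Run:
```python
from h import *
st(); to_tool([513,-319.5,200],np.radians(107))
```

```text
{'clock': 1.1, 'eef_pos': [517.689, -314.277, 200.966], 'tool_rot': [3.138, -0.003, 1.839], 'force': [-0.775, -0.36, 0.712], 'width': 68.386, 'gripper_force': 0.0, 'qpos': [0.736, 0.62, -0.377, 1.673, 0.271, 0.901, 0.521]}
shift cm [-0.38 -0.59  0.09]
rotvec [ 0.003 -0.003 -0.029]
```

Emit:
step_arm(commands=[0,0,0,0,0,0,0.8,0,0,0,0,0,0,0.8])

```text
clock: 1.3
eef_pos: [512.7, -321.0, 200.9]
tool_rot: [-3.14, -0.0, 1.819]
force: [0.1, 0.3, -0.4]
width: 68.2
gripper_force: 0.0
```

```bash
cat >> h.py <<'E'
def rects(d,mask,h,amin=500,k=6):
    n,l,s,c=cv2.connectedComponentsWithStats(mask.astype(np.uint8)); W=pts(d)
    for i in 1+np.argsort(-s[1:,4])[:k]:
        if s[i,4]<amin: continue
        v,u=np.where(l==i)
        cn=cv2.findContours((l==i).astype(np.uint8),cv2.RETR_EXTERNAL,cv2.CHAIN_APPROX_NONE)[0][0][:,0]
        P=np.array([ray(d,a,b,h)[:2] for a,b in cn],np.float32)
        r=cv2.minAreaRect(P); b=cv2.boxPoints(r); e=b[1]-b[0]; f=b[2]-b[1]
        if np.linalg.norm(f)>np.linalg.norm(e): e=f
        print(s[i].tolist(),'c',np.round(r[0],1),'size',np.round(r[1],1),'ang',round(float(np.degrees(np.arctan2(e[1],e[0])))%180,1),'z',np.nanmedian(W[v,u,2]).round(1))
E
python3 - <<'E'
from h import *
st(); d=grab('wrist','w1'); print(d['vfov'],np.round(np.linalg.inv(d['world_to_cam']),2).tolist())
W=pts(d); m=(W[...,2]>3.5)&(W[...,2]<15); rects(d,m,7)
hsv=cv2.cvtColor(d['image'],cv2.COLOR_RGB2HSV); print('dark'); rects(d,hsv[...,2]<160,7)
E
```

```text
{'clock': 1.3, 'eef_pos': [512.705, -321.017, 200.892], 'tool_rot': [-3.14, -0.0, 1.819], 'force': [0.118, 0.279, -0.353], 'width': 68.195, 'gripper_force': 0.0, 'qpos': [0.742, 0.618, -0.369, 1.674, 0.271, 0.901, 0.514]}
63.52853141007592 [[0.97, 0.24, 0.07, 495.02], [0.25, -0.93, -0.28, -248.78], [-0.0, 0.29, -0.96, 342.94], [0.0, 0.0, 0.0, 1.0]]
[300, 124, 45, 92, 3257] c [ 513.5 -317. ] size [43.3 96.6] ang 107.2 z 5.9
[512, 36, 128, 269, 2376] c [ 775.9 -266.9] size [ 12.1 298.7] ang 90.8 z 9.3
[506, 33, 111, 214, 2153] c [ 747.3 -234.2] size [226.9  23.4] ang 88.6 z 8.1
[408, 155, 66, 57, 1698] c [ 638.2 -300.7] size [70.4 33. ] ang 53.2 z 4.6
[233, 326, 35, 37, 740] c [ 483.4 -551.7] size [37.9 59.8] ang 121.4 z 5.0
[598, 0, 42, 30, 613] c [ 743.1 -106. ] size [35.  23.9] ang 14.3 z 12.9
dark
[0, 0, 640, 400, 256000] c [ 527.2 -390.6] size [854.6 469.9] ang 14.4 z -0.6
```

View pics/w1.png

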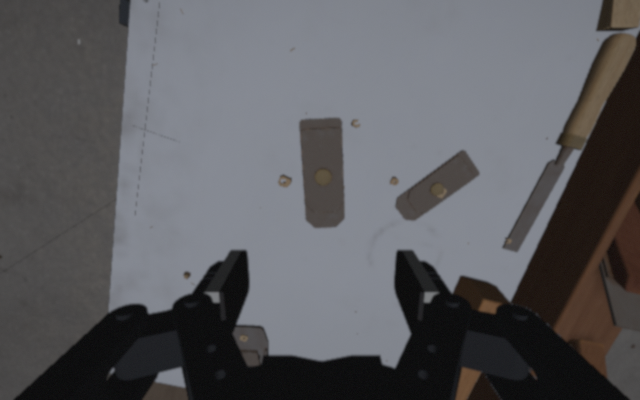

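Wrist view: the large iron sits at u 300-344, v 117-228, with its screw at (322,176). The small iron is at (438,186). Crumbs lie near the grasp at (285,181) and (355,123).

Run:
```python
from h import *
d=load('wrist'); W=pts(d); g=cv2.cvtColor(d['image'],cv2.COLOR_RGB2GRAY)
for (u,v) in ((285,181),(355,123),(394,181),(322,176)): print((u,v),W[v-3:v+4,u-3:u+4,2].round(1).max(), ray(d,u,v,0).round(1))
m=np.zeros((400,640)); c=g[100:240,292:350]; t,_=cv2.threshold(c,0,1,cv2.THRESH_OTSU); m[100:240,292:350]=c<t; rects(d,m,7)
m[:]=0; c=g[140:232,380:490]; m[140:232,380:490]=c<t; rects(d,m,7)
```

```text
(285, 181) 8.2 [ 476.7 -338.8    0. ]
(355, 123) nan [ 533.6 -260.6    0. ]
(394, 181) 6.6 [ 591.8 -309.4    0. ]
(322, 176) 12.5 [ 514.4 -323.4    0. ]
[299, 118, 46, 110, 4341] c [ 514.4 -321. ] size [ 43.1 117.9] ang 107.2 z 5.6
[395, 150, 84, 70, 2610] c [ 634.7 -304.2] size [91.7 34.7] ang 53.4 z 4.1
```

Run:
```python
from h import *
to_tool([510,-306.7,12],np.radians(107.2))
```

```text
shift cm [ 1.49  0.12 18.9 ]
rotvec [-0.001  0.    -0.052]
```

Emit:
step_arm(commands=[1.5,0.1,10,0,0,-0.05,0.66,1.5,0.1,10,0,0,-0.05,0.66,1.5,0.1,15,0,0,-0.05,0.66,1.5,0.1,17,0,0,-0.05,0.66,1.5,0.1,18,0,0,-0.05,0.66,1.5,0.1,18.9,0,0,-0.05,0.66,1.5,0.1,18.9,0,0,-0.05,0.66])

```text
clock: 2.05
eef_pos: [510.9, -306.1, 12.4]
tool_rot: [3.142, 0.001, 1.872]
force: [0.8, -0.4, -0.2]
width: 56.6
gripper_force: 0.0
```

Run:
```python
from h import *
s=st(); to_tool([510,-306.7,0],np.radians(107.2))
```

```text
{'clock': 2.05, 'eef_pos': [510.856, -306.061, 12.386], 'tool_rot': [3.142, 0.001, 1.872], 'force': [0.823, -0.391, -0.229], 'width': 56.557, 'gripper_force': 0.0, 'qpos': [0.655, 0.867, -0.261, 1.812, 0.412, 0.515, 0.422]}
shift cm [-0.03 -0.1   1.24]
rotvec [0.    0.001 0.001]
```

Emit:
step_arm(commands=[0,0,0.6,0,0,0,0.66,0,0,0.9,0,0,0,0.66,0,0,1.2,0,0,0,0.66,0,0,1.4,0,0,0,0.66,0,0,1.4,0,0,0,0.66])

```text
clock: 2.55
eef_pos: [510.7, -305.5, -1.8]
tool_rot: [-3.141, -0.0, 1.874]
force: [-1.2, -0.8, -0.2]
width: 56.1
gripper_force: 0.0
```

Emit:
step_arm(commands=[0,0,0.1,0,0,0,0.66,0,0,0.2,0,0,0,0.66,0,0,0.2,0,0,0,0.66])

```text
clock: 2.85
eef_pos: [510.8, -305.4, -3.8]
tool_rot: [-3.142, -0.0, 1.874]
force: [-0.1, -0.4, 0.5]
width: 56.0
gripper_force: 0.0
```

Emit:
step_arm(commands=[0,0,0,0,0,0,0.58,0,0,0,0,0,0,0.5,0,0,0,0,0,0,0.4,0,0,0,0,0,0,0.4,0,0,0,0,0,0,0.4])

```text
clock: 3.35
eef_pos: [511.6, -306.1, -1.5]
tool_rot: [3.141, 0.002, 1.874]
force: [-2.8, 1.5, 15.0]
width: 41.5
gripper_force: 60.4
```

Emit:
step_arm(commands=[0,0,-3,0,0,0,0.4,0,0,-8,0,0,0,0.4,0,0,-13,0,0,0,0.4,0,0,-18,0,0,0,0.4,0,0,-20,0,0,0,0.4,0,0,-20,0,0,0,0.4])

```text
clock: 3.95
eef_pos: [512.7, -306.4, 199.8]
tool_rot: [3.137, 0.005, 1.873]
force: [0.6, -0.4, -3.2]
width: 41.0
gripper_force: 61.3
```

Run:
```python
from h import *
st();to_tool([577,44,200],np.radians(109.3))
```

```text
{'clock': 3.95, 'eef_pos': [512.703, -306.363, 199.83], 'tool_rot': [3.137, 0.005, 1.873], 'force': [0.637, -0.38, -3.185], 'width': 40.957, 'gripper_force': 61.265, 'qpos': [0.738, 0.608, -0.392, 1.704, 0.288, 0.879, 0.529]}
shift cm [31.53 16.58 -0.1 ]
rotvec [ 0.005  0.005 -0.034]
```

Emit:
step_arm(commands=[31.5,16.6,0,0,0,-0.03,0.4,31.5,16.6,0,0,0,-0.03,0.4,31.5,16.6,0,0,0,-0.03,0.4,31.5,16.6,0,0,0,-0.03,0.4,31.5,16.6,0,0,0,-0.03,0.4,31.5,16.6,0,0,0,-0.03,0.4,31.5,16.6,0,0,0,-0.03,0.4,31.5,16.6,0,0,0,-0.03,0.4,31.5,16.6,0,0,0,-0.03,0.4,31.5,16.6,0,0,0,-0.03,0.4])

```text
clock: 4.95
eef_pos: [574.1, 42.9, 194.7]
tool_rot: [-3.138, 0.001, 1.903]
force: [-0.8, -0.6, -1.2]
width: 41.1
gripper_force: 61.3
```

Run:
```python
from h import *
st(); d=grab('wrist','w2')
hsv=cv2.cvtColor(d['image'],cv2.COLOR_RGB2HSV)
m=(hsv[...,0]>95)&(hsv[...,0]<130)&(hsv[...,1]>110)
rects(d,m,50)
W=pts(d); mm=(abs(W[...,2]-50)<4); mm[250:]=0; rects(d,mm,50,200)
P=W[mm]; print(np.nanpercentile(P,[1,50,99],axis=0).round(1))
```

```text
{'clock': 4.95, 'eef_pos': [574.099, 42.854, 194.667], 'tool_rot': [-3.138, 0.001, 1.903], 'force': [-0.844, -0.559, -1.241], 'width': 41.081, 'gripper_force': 61.295, 'qpos': [0.125, 0.59, -0.387, 1.759, 0.285, 0.852, -0.061]}
[267, 82, 121, 163, 10278] c [573.6  59.8] size [102.4 147.6] ang 109.3 z 4.4
[254, 70, 148, 187, 4146] c [574.4  58.3] size [124.7 169.8] ang 109.3 z 49.1
[253, 68, 150, 182, 4582] c [573.1  62.5] size [126.5 163.7] ang 109.3 z 49.1
[584, 0, 56, 44, 526] c [747.3 243.5] size [12.  52.3] ang 166.5 z 50.9
[530, 207, 49, 43, 372] c [788.4  79. ] size [51.4 24.8] ang 70.9 z 50.3
[[495.2 -23.6  46.1]
 [582.3 100.3  49.1]
 [791.4 248.4  53.6]]
```

View pics/w2.png

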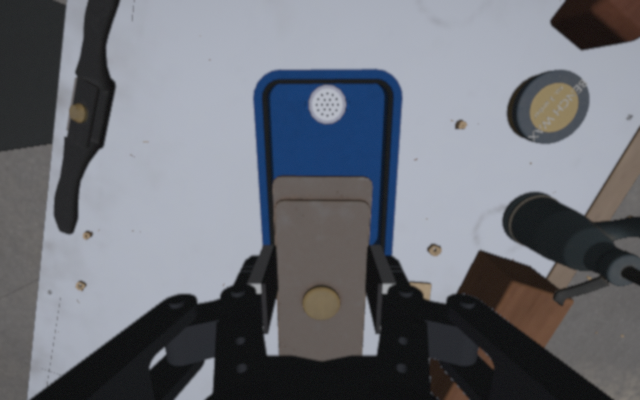

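The tub's far end is at v 70 and its side walls at u 254 and 402, with the cartridge at (327,104). The held iron's front end is at v 178, u 273-371, its screw is at (322,301), and it lies straight in the fingers.

Run:
```python
from h import *
d=load('wrist'); W=pts(d); s=st()
print('cart',ray(d,327,104,19).round(1), 'exp',[577.7-67*.3305,49+67*.9438])
for u,v in ((322,185),(290,230),(350,230),(300,340),(340,340),(322,301)): print((u,v),W[v,u].round(1))
Rm=R.from_euler('xyz',s['tool_rot'])
for u,v,h in ((273,182,200),(371,182,200),(322,301,205),(322,178,200)):
    p=ray(d,u,v,W[190,322,2] if h==200 else W[301,322,2]); print((u,v),Rm.inv().apply(p-s['eef_pos']).round(1))
```

```text
{'clock': 5.0, 'eef_pos': [574.366, 42.141, 195.002], 'tool_rot': [-3.138, 0.001, 1.901], 'force': [-0.389, -0.033, -2.601], 'width': 41.013, 'gripper_force': 61.295, 'qpos': [0.126, 0.59, -0.387, 1.759, 0.284, 0.852, -0.061]}
cart [555.5 112.8  19. ] exp [555.5565, 112.2346]
(322, 185) [562.1  80.4 199.1]
(290, 230) [555.1  56.8 202.2]
(350, 230) [580.7  65.2 200.9]
(300, 340) [577.7   1.7 202.1]
(340, 340) [597.1   7.3 200.8]
(322, 301) [579.9  29.1 205.8]
(273, 182) [ 41.2 -20.9  -3.1]
(371, 182) [41.4 22.3 -3.3]
(322, 301) [-14.1   0.9 -10.8]
(322, 178) [43.1  0.7 -3.2]
```

Run:
```python
from h import *
st();to_tool([578.4,44.5,15],np.radians(109.3))
```

```text
{'clock': 5.0, 'eef_pos': [574.366, 42.141, 195.002], 'tool_rot': [-3.138, 0.001, 1.901], 'force': [-0.389, -0.033, -2.601], 'width': 41.013, 'gripper_force': 61.295, 'qpos': [0.126, 0.59, -0.387, 1.759, 0.284, 0.852, -0.061]}
shift cm [ 0.11  0.52 18.  ]
rotvec [-0.003  0.001 -0.006]
```

Emit:
step_arm(commands=[0,0,2,0,0,0,0.4,0,0,5,0,0,0,0.4,0,0,8,0,0,0,0.4,0,0,8,0,0,0,0.4,0,0,8,0,0,0,0.4])

```text
clock: 5.5
eef_pos: [575.1, 43.0, 116.2]
tool_rot: [-3.14, 0.0, 1.901]
force: [-0.0, -0.2, -1.5]
width: 41.2
gripper_force: 61.7
```

Run:
```python
from h import *
st();to_tool([578.4,44.5,15],np.radians(109.3))
```

```text
{'clock': 5.5, 'eef_pos': [575.07, 43.048, 116.243], 'tool_rot': [-3.14, 0.0, 1.901], 'force': [-0.033, -0.25, -1.496], 'width': 41.209, 'gripper_force': 61.658, 'qpos': [0.093, 0.694, -0.34, 1.823, 0.345, 0.684, -0.114]}
shift cm [ 0.03  0.38 10.12]
rotvec [-0.001  0.    -0.006]
```

Emit:
step_arm(commands=[0,0.4,2,0,0,-0.006,0.4,0,0.4,5,0,0,-0.006,0.4,0,0.4,8,0,0,-0.006,0.4,0,0.4,9.5,0,0,-0.006,0.4,0,0.4,10.3,0,0,-0.006,0.4,0,0.4,10.7,0,0,-0.006,0.4,0,0.4,10.7,0,0,-0.006,0.4])

```text
clock: 6.2
eef_pos: [579.8, 46.1, 10.1]
tool_rot: [3.14, 0.0, 1.91]
force: [-0.5, 0.4, -2.2]
width: 41.2
gripper_force: 61.6
```

Emit:
step_arm(commands=[0,0,0.2,0,0,0,0.4,0,0,0.4,0,0,0,0.4,0,0,0.4,0,0,0,0.4])

```text
clock: 6.5
eef_pos: [579.3, 46.0, 5.6]
tool_rot: [3.141, 0.0, 1.91]
force: [0.1, -0.7, -2.7]
width: 40.8
gripper_force: 61.7
```

Emit:
step_arm(commands=[0,0,0.1,0,0,0,0.4,0,0,0.2,0,0,0,0.4,0,0,0.2,0,0,0,0.4])

```text
clock: 6.8
eef_pos: [579.3, 46.1, 3.7]
tool_rot: [3.141, 0.0, 1.91]
force: [-0.2, 0.2, 1.5]
width: 41.4
gripper_force: 63.4
```

Emit:
step_arm(commands=[0,0,0,0,0,0,0.55,0,0,0,0,0,0,0.62,0,0,0,0,0,0,0.62,0,0,0,0,0,0,0.62,0,0,-2,0,0,0,0.62,0,0,-6,0,0,0,0.62,0,0,-10,0,0,0,0.62,0,0,-15,0,0,0,0.62,0,0,-19,0,0,0,0.62,0,0,-19,0,0,0,0.62])

```text
clock: 7.8
eef_pos: [582.9, 46.9, 199.3]
tool_rot: [3.13, 0.002, 1.91]
force: [1.7, -0.0, 0.1]
width: 53.1
gripper_force: 0.0
```

Run:
```python
from h import *
st(); d=grab('wrist'); t=grab('top')
W=pts(d); print('end/mid z', np.nanmedian(W[180:240,320:330,2]).round(1))
c=np.hstack([d['image'],cv2.resize(t['image'][170:250,240:325],(425,400),interpolation=cv2.INTER_CUBIC)])
cv2.imwrite('pics/iron.png',cv2.resize(c,(800,300),interpolation=cv2.INTER_AREA)[:,:,::-1])
# lid target: refine lid by blue pads in top picture
hsv=cv2.cvtColor(t['image'],cv2.COLOR_RGB2HSV)
m=(hsv[...,0]>100)&(hsv[...,0]<130)&(hsv[...,1]>100); m[:,:150]=0;m[:,235:]=0
n,l,s,cc=cv2.connectedComponentsWithStats(m.astype(np.uint8))
P=[ray(t,*cc[i],25)[:2] for i in range(1,n) if s[i,4]>6]; print(np.round(P,1),np.mean(P,0))
to_tool([np.mean(P,0)[0],np.mean(P,0)[1],260],np.radians(70))
```

```text
{'clock': 7.8, 'eef_pos': [582.861, 46.935, 199.287], 'tool_rot': [3.13, 0.002, 1.91], 'force': [1.69, -0.027, 0.089], 'width': 53.112, 'gripper_force': 0.0, 'qpos': [0.127, 0.591, -0.399, 1.744, 0.292, 0.854, -0.063]}
end/mid z 10.7
[[544.8 425.5]
 [487.4 274.1]
 [451.3 460.8]
 [394.5 308.6]] [469.47866918 367.25247143]
shift cm [33.96  0.32 -6.6 ]
rotvec [0.002 0.    0.688]
```

View pics/iron.png

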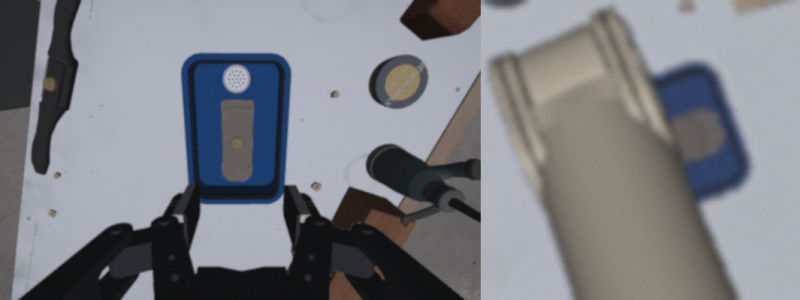

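The left panel shows the iron flat and straight in the tub at (237,140), clear of the cartridge at (237,77). On to the lid.

Emit:
step_arm(commands=[34,0.3,-4,0,0,0.69,0.7,34,0.3,-4,0,0,0.69,0.7,34,0.3,-4,0,0,0.69,0.7,34,0.3,-4,0,0,0.69,0.7,34,0.3,-4,0,0,0.69,0.7,34,0.3,-4,0,0,0.69,0.7,34,0.3,-4,0,0,0.69,0.7,34,0.3,-4,0,0,0.69,0.7,34,0.3,-4,0,0,0.69,0.7,34,0.3,-4,0,0,0.69,0.7])

```text
clock: 8.9
eef_pos: [469.1, 365.5, 231.8]
tool_rot: [-3.141, 0.004, 1.218]
force: [-0.9, -0.6, 0.3]
width: 59.7
gripper_force: 0.0
```

Emit:
step_arm(commands=[0,0,0,0,0,0,0.6,0,0,0,0,0,0,0.6])

```text
clock: 9.1
eef_pos: [469.5, 366.1, 232.9]
tool_rot: [3.142, 0.001, 1.217]
force: [-0.6, -0.3, -0.1]
width: 51.3
gripper_force: 0.0
```

Run:
```python
from h import *
d=load('wrist') # tub, whole rim
hsv=cv2.cvtColor(d['image'],cv2.COLOR_RGB2HSV)
m=(hsv[...,0]>95)&(hsv[...,0]<130)&(hsv[...,1]>110); m=cv2.morphologyEx(m.astype(np.uint8),cv2.MORPH_CLOSE,np.ones((15,15)))
rects(d,m,50)
st(); d=grab('wrist','w3'); W=pts(d)
z=W[...,2]; rects(d,(z>15)&(z<32),23); print('handle'); rects(d,(z>42)&(z<56),50,200)
hsv=cv2.cvtColor(d['image'],cv2.COLOR_RGB2HSV)
m=(hsv[...,0]>100)&(hsv[...,0]<130)&(hsv[...,1]>110)
n,l,s,cc=cv2.connectedComponentsWithStats(m.astype(np.uint8))
print([(cc[i].round().tolist(),s[i,4].item(),ray(d,*cc[i],25)[:2].round(1).tolist()) for i in range(1,n) if s[i,4]>60])
```

```text
[242, 71, 145, 201, 20665] c [578.2  50. ] size [126.2 188.3] ang 109.4 z 5.3
{'clock': 9.1, 'eef_pos': [469.545, 366.057, 232.924], 'tool_rot': [3.142, 0.001, 1.217], 'force': [-0.576, -0.337, -0.128], 'width': 51.269, 'gripper_force': 0.0, 'qpos': [-0.575, 0.553, -0.212, 1.669, 0.138, 0.935, -1.192]}
[262, 79, 122, 170, 17963] c [471.2 367.5] size [189.7 127.2] ang 69.5 z 22.4
[570, 207, 63, 54, 2566] c [753.2 182.8] size [65.8 72.8] ang 133.8 z 22.8
[563, 0, 38, 194, 2535] c [746.8 340. ] size [194.   16.7] ang 75.9 z 23.5
[625, 329, 15, 71, 726] c [772.  -30.4] size [123.5  17.7] ang 85.9 z 22.8
handle
[582, 0, 39, 201, 2347] c [745.8 336.5] size [188.8  23.3] ang 79.9 z 49.2
[314, 139, 18, 70, 1173] c [471.8 368.2] size [72.4 17. ] ang 69.5 z 49.0
[628, 94, 12, 23, 210] c [777.3 327.9] size [22.1 10.2] ang 85.9 z 47.7
[([274.0, 93.0], 227, [452.8, 460.6]), ([370.0, 93.0], 226, [545.7, 426.0]), ([279.0, 239.0], 151, [396.2, 308.1]), ([363.0, 239.0], 147, [488.7, 273.6]), ([463.0, 296.0], 372, [581.0, 157.8]), ([455.0, 381.0], 972, [541.1, 29.9]), ([442.0, 393.0], 106, [520.0, 15.7])]
```

View pics/w3.png

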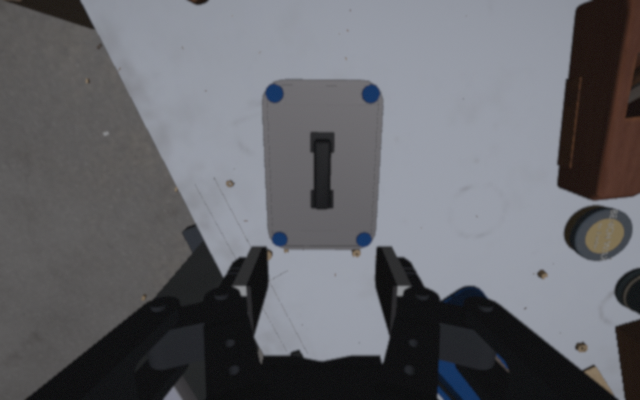

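Wrist view: the lid is square on at u 262-384, v 79-249, with its handle at (321,170) and the four blue pads at the corners. The tub centre refines to (578, 50) at 109.35°.

Run:
```python
from h import *
to_tool([471.4,367.5,28],np.radians(69.5))
```

```text
shift cm [ 0.18  0.14 20.51]
rotvec [0.    0.001 0.005]
```

Emit:
step_arm(commands=[0.2,0.15,5,0,0,0,0.6,0.2,0.15,10,0,0,0,0.6,0.2,0.15,15,0,0,0,0.6,0.2,0.15,18,0,0,0,0.6,0.2,0.15,19.5,0,0,0,0.6,0.2,0.15,20.4,0,0,0,0.6,0.2,0.15,20.4,0,0,0,0.6])

```text
clock: 9.85
eef_pos: [471.3, 369.0, 29.3]
tool_rot: [3.141, -0.0, 1.219]
force: [-0.6, -0.7, 0.7]
width: 51.5
gripper_force: 0.0
```

Emit:
step_arm(commands=[0,0,0,0,0,0,0.4,0,0,0,0,0,0,0.25,0,0,0,0,0,0,0.15,0,0,0,0,0,0,0.1,0,0,0,0,0,0,0.1,0,0,0,0,0,0,0.1])

```text
clock: 10.45
eef_pos: [471.9, 369.9, 31.1]
tool_rot: [3.14, -0.003, 1.22]
force: [-0.5, -0.5, 5.9]
width: 16.5
gripper_force: 59.6
```

Emit:
step_arm(commands=[0,0,-2,0,0,0,0.1,0,0,-6,0,0,0,0.1,0,0,-11,0,0,0,0.1,0,0,-15,0,0,0,0.1,0,0,-15,0,0,0,0.1,0,0,-15,0,0,0,0.1])

```text
clock: 11.05
eef_pos: [471.1, 368.9, 180.2]
tool_rot: [3.141, -0.001, 1.22]
force: [-0.8, 0.2, -3.3]
width: 16.4
gripper_force: 59.2
```

Run:
```python
from h import *
st(); to_tool([578,49.8,180],np.radians(109.35))
```

```text
{'clock': 11.05, 'eef_pos': [471.065, 368.912, 180.209], 'tool_rot': [3.141, -0.001, 1.22], 'force': [-0.759, 0.204, -3.332], 'width': 16.441, 'gripper_force': 59.222, 'qpos': [-0.582, 0.617, -0.205, 1.718, 0.162, 0.821, -1.212]}
shift cm [-2.629e+01  2.102e+01  1.000e-02]
rotvec [ 0.001 -0.001 -0.689]
```

Emit:
step_arm(commands=[-26.3,21,0,0,0,-0.69,0.1,-26.3,21,0,0,0,-0.69,0.1,-26.3,21,0,0,0,-0.69,0.1,-26.3,21,0,0,0,-0.69,0.1,-26.3,21,0,0,0,-0.69,0.1,-26.3,21,0,0,0,-0.69,0.1,-26.3,21,0,0,0,-0.69,0.1,-26.3,21,0,0,0,-0.69,0.1,-26.3,21,0,0,0,-0.69,0.1,-26.3,21,0,0,0,-0.69,0.1])

```text
clock: 12.05
eef_pos: [576.3, 51.4, 178.0]
tool_rot: [-3.139, -0.002, 1.912]
force: [1.5, 0.4, -2.4]
width: 16.3
gripper_force: 59.3
```

Emit:
step_arm(commands=[0,0,0,0,0,0,0.1,0,0,0,0,0,0,0.1,0,0,0,0,0,0,0.1])

```text
clock: 12.35
eef_pos: [577.5, 50.8, 179.4]
tool_rot: [3.142, -0.0, 1.911]
force: [0.1, -0.2, -2.6]
width: 16.8
gripper_force: 59.3
```

```bash
cat >> h.py <<'E'
def lidcheck(d,hpad=None):
    hsv=cv2.cvtColor(d['image'],cv2.COLOR_RGB2HSV); W=pts(d)
    m=(hsv[...,0]>100)&(hsv[...,0]<130)&(hsv[...,1]>110)
    n,l,s,cc=cv2.connectedComponentsWithStats(m.astype(np.uint8)); out=[]
    for i in range(1,n):
        if s[i,4]>60:
            z=np.nanmedian(W[l==i][:,2]); p=ray(d,*cc[i],hpad or z); out.append(p); print(cc[i].round(0).tolist(),s[i].tolist(),'z',z.round(1),p.round(1))
    return out
E
python3 - <<'E'
from h import *
s=st(); d=grab('wrist','w4'); lidcheck(d,s['eef_pos'][2]-4)
lidcheck(d)
E
```

```text
{'clock': 12.35, 'eef_pos': [577.469, 50.834, 179.352], 'tool_rot': [3.142, -0.0, 1.911], 'force': [0.054, -0.236, -2.586], 'width': 16.847, 'gripper_force': 59.274, 'qpos': [0.132, 0.618, -0.421, 1.765, 0.327, 0.827, -0.102]}
[209.0, 92.0] [188, 70, 42, 44, 1412] z 172.4 [506.2 108.8 175.4]
[435.0, 92.0] [414, 71, 42, 44, 1407] z 172.3 [597.6 141.  175.4]
[226.0, 379.0] [221, 373, 10, 14, 75] z 173.1 [552.5 -39.4 175.4]
[209.0, 92.0] [188, 70, 42, 44, 1412] z 172.4 [505.2 108.5 172.4]
[435.0, 92.0] [414, 71, 42, 44, 1407] z 172.3 [598.5 141.4 172.3]
[226.0, 379.0] [221, 373, 10, 14, 75] z 173.1 [552.5 -41.9 173.1]
```

View pics/w4.png

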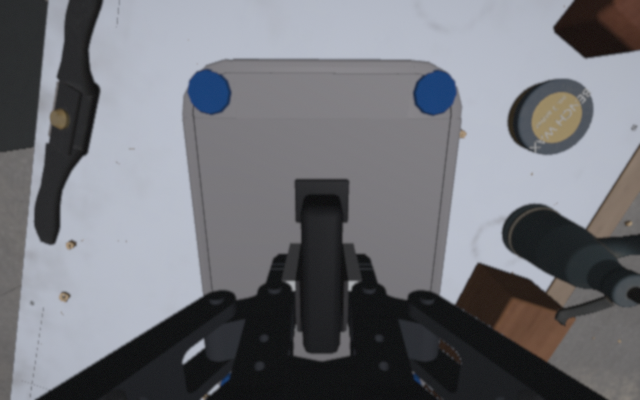

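The wrist view shows the lid held level, with its front pads at (209,92) and (435,92). Its centre is about 2 mm short of the tub's along tool x, so I'll correct that and lower it.

Emit:
step_arm(commands=[0.2,0,2,0,0,0,0.1,0.2,0,5,0,0,0,0.1,0.2,0,7.5,0,0,0,0.1,0.2,0,9,0,0,0,0.1,0.2,0,9.4,0,0,0,0.1,0.2,0,9.4,0,0,0,0.1])

```text
clock: 13.0
eef_pos: [576.9, 52.0, 85.1]
tool_rot: [-3.141, -0.0, 1.91]
force: [-0.5, 0.4, -3.2]
width: 16.6
gripper_force: 59.3
```

Run:
```python
from h import *
s=st(); d=grab('wrist'); b=grab('side')
print(d['range_z'].shape); lidcheck(d)
W=pts(d)
a=d['image'][40:330,130:520]; c=b['image'][170:270,270:360]
cv2.imwrite('pics/low.png',np.hstack([a,cv2.resize(c,(290*90//100,290),interpolation=cv2.INTER_CUBIC)])[:,:,::-1])
```

```text
{'clock': 13.0, 'eef_pos': [576.907, 51.998, 85.099], 'tool_rot': [-3.141, -0.0, 1.91], 'force': [-0.536, 0.401, -3.156], 'width': 16.573, 'gripper_force': 59.257, 'qpos': [0.084, 0.746, -0.352, 1.834, 0.406, 0.634, -0.174]}
(400, 640)
[209.0, 92.0] [188, 70, 42, 44, 1413] z 78.2 [504.7 109.8  78.2]
[435.0, 92.0] [414, 71, 42, 44, 1406] z 78.0 [598.  142.5  78. ]
[226.0, 379.0] [221, 373, 10, 14, 77] z 78.9 [551.8 -40.6  78.9]
```

View pics/low.png

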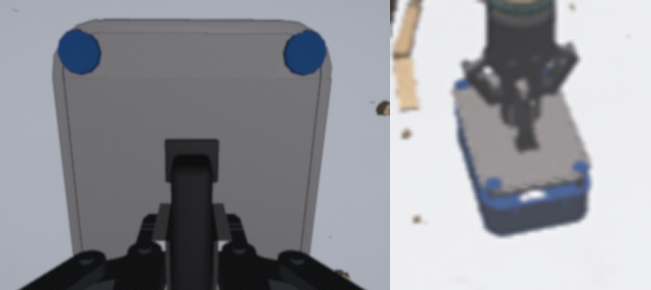

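The lid is over the tub and aligned to within about 1 mm. Lowering.

Emit:
step_arm(commands=[0.08,-0.03,0.3,0,0,0,0.1,0.08,-0.03,0.6,0,0,0,0.1,0.08,-0.03,0.8,0,0,0,0.1,0.08,-0.03,0.8,0,0,0,0.1])

```text
clock: 13.5
eef_pos: [576.3, 52.3, 77.2]
tool_rot: [-3.141, 0.0, 1.91]
force: [0.4, -0.5, -2.4]
width: 16.8
gripper_force: 59.3
```

Emit:
step_arm(commands=[0,0,0.2,0,0,0,0.1,0,0,0.35,0,0,0,0.1,0,0,0.35,0,0,0,0.1])

```text
clock: 13.8
eef_pos: [576.3, 52.3, 73.6]
tool_rot: [-3.141, -0.0, 1.91]
force: [-0.4, -0.9, -3.0]
width: 16.6
gripper_force: 59.3
```

Emit:
step_arm(commands=[0,0,0.1,0,0,0,0.1,0,0,0.2,0,0,0,0.1,0,0,0.2,0,0,0,0.1])

```text
clock: 14.1
eef_pos: [576.2, 52.5, 72.2]
tool_rot: [-3.141, 0.0, 1.91]
force: [-3.0, -0.8, 3.4]
width: 16.6
gripper_force: 59.9
```

Emit:
step_arm(commands=[0,0,0.1,0,0,0,0.1,0,0,0.1,0,0,0,0.1])

```text
clock: 14.3
eef_pos: [576.2, 52.6, 71.8]
tool_rot: [-3.141, 0.0, 1.91]
force: [-4.1, -0.0, 9.0]
width: 16.9
gripper_force: 60.7
```

Emit:
step_arm(commands=[0,0,-0.2,0,0,0,0.3,0,0,-0.2,0,0,0,0.5,0,0,-0.2,0,0,0,0.5,0,0,-0.2,0,0,0,0.5,0,0,-3,0,0,0,0.5,0,0,-8,0,0,0,0.4,0,0,-13,0,0,0,0.2,0,0,-18,0,0,0,0,0,0,-18,0,0,0,0,0,0,-18,0,0,0,0])

```text
clock: 15.3
eef_pos: [577.1, 52.4, 252.0]
tool_rot: [3.139, 0.001, 1.909]
force: [-1.1, -1.0, 0.3]
width: 0.1
gripper_force: 0.0
```

Run:
```python
from h import *
s=st(); d=grab('wrist','w5'); lidcheck(d)
```

```text
{'clock': 15.3, 'eef_pos': [577.134, 52.362, 251.997], 'tool_rot': [3.139, 0.001, 1.909], 'force': [-1.091, -1.013, 0.263], 'width': 0.142, 'gripper_force': 0.0, 'qpos': [0.158, 0.534, -0.461, 1.689, 0.277, 0.981, -0.063]}
[269.0, 97.0] [260, 88, 18, 18, 260] z 64.7 [503.7 110.   64.7]
[371.0, 97.0] [363, 88, 18, 19, 255] z 64.7 [597.5 143.   64.7]
[275.0, 250.0] [268, 244, 16, 14, 169] z 65.8 [558.  -43.8  65.8]
[364.0, 250.0] [357, 244, 15, 14, 165] z 65.7 [651.4 -10.9  65.7]
```

View pics/w5.png

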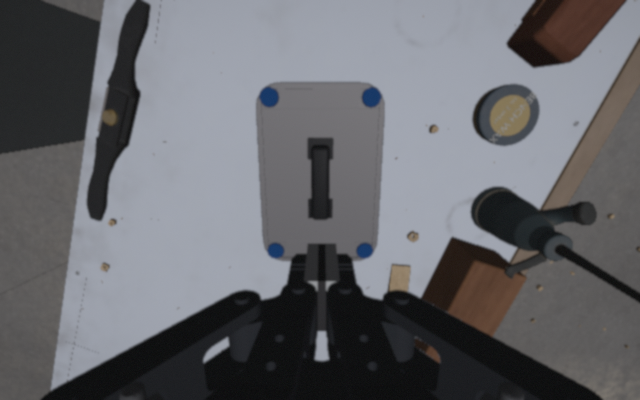

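The lid rests level on the gasket. All four pads are at z ≈ 65, at (269,97), (371,97), (275,250) and (364,250), and the lid's centre matches the tub's within 1 mm. Now the pad presses, starting with pad1.

Emit:
step_arm(commands=[7.9,5,5,0,0,0,0,7.9,5,9,0,0,0,0,7.9,5,13,0,0,0,0,7.9,5,16,0,0,0,0,7.9,5,17.2,0,0,0,0,7.9,5,17.2,0,0,0,0,7.9,5,17.2,0,0,0,0])

```text
clock: 16.05
eef_pos: [598.2, 143.1, 79.9]
tool_rot: [3.14, 0.0, 1.909]
force: [0.1, -0.5, -0.2]
width: 0.1
gripper_force: 0.0
```

Run:
```python
from h import *
st(); to_tool([597.8,143.4,80],np.radians(109.35))
```

```text
{'clock': 16.05, 'eef_pos': [598.189, 143.08, 79.851], 'tool_rot': [3.14, 0.0, 1.909], 'force': [0.077, -0.507, -0.217], 'width': 0.109, 'gripper_force': 0.0, 'qpos': [-0.061, 0.792, -0.361, 1.735, 0.408, 0.688, -0.304]}
shift cm [ 0.04 -0.03 -0.01]
rotvec [0.001 0.    0.   ]
```

Emit:
step_arm(commands=[0,0,1,0,0,0,0,0,0,1.4,0,0,0,0,0,0,1.6,0,0,0,0,0,0,1.8,0,0,0,0,0,0,1.8,0,0,0,0])

```text
clock: 16.55
eef_pos: [598.5, 143.2, 62.5]
tool_rot: [3.139, 0.001, 1.909]
force: [-0.5, -1.2, 5.6]
width: -0.3
gripper_force: 3.1
```

Emit:
step_arm(commands=[0,0,0.1,0,0,0,0,0,0,0.2,0,0,0,0,0,0,0.2,0,0,0,0])

```text
clock: 16.85
eef_pos: [598.7, 143.3, 61.1]
tool_rot: [3.139, 0.001, 1.909]
force: [-1.8, -2.0, 10.5]
width: 0.0
gripper_force: 5.1
```

Emit:
step_arm(commands=[0,0,0.1,0,0,0,0,0,0,0.2,0,0,0,0,0,0,0.3,0,0,0,0,0,0,0.3,0,0,0,0])

```text
clock: 17.25
eef_pos: [598.7, 143.1, 57.7]
tool_rot: [3.139, 0.001, 1.909]
force: [-1.6, -1.0, 9.9]
width: 0.2
gripper_force: 4.9
```

Emit:
step_arm(commands=[0,0,0.1,0,0,0,0,0,0,0.2,0,0,0,0,0,0,0.2,0,0,0,0])

```text
clock: 17.55
eef_pos: [598.8, 143.2, 57.4]
tool_rot: [3.138, 0.002, 1.909]
force: [-4.1, -2.7, 23.1]
width: -0.2
gripper_force: 11.0
```

pad1 is home: z 57.4, with the force rising. Next is pad2.

Emit:
step_arm(commands=[0,0,-2.5,0,0,0,0,-5,0,-2.5,0,0,0,0,-10,0,-2.5,0,0,0,0,-15,0,-2.5,0,0,0,0,-16.4,0,-2.5,0,0,0,0,-16.4,0,-2.5,0,0,0,0,-16.4,0,-2.5,0,0,0,0])

```text
clock: 18.25
eef_pos: [651.5, -9.5, 78.9]
tool_rot: [3.141, -0.002, 1.91]
force: [-0.6, 0.8, -0.3]
width: 0.1
gripper_force: 0.0
```

Run:
```python
from h import *
st(); to_tool([652.2,-11.1,80],np.radians(109.35))
```

```text
{'clock': 18.25, 'eef_pos': [651.456, -9.545, 78.863], 'tool_rot': [3.141, -0.002, 1.91], 'force': [-0.566, 0.792, -0.347], 'width': 0.094, 'gripper_force': 0.0, 'qpos': [0.2, 0.84, -0.394, 1.625, 0.424, 0.763, -0.046]}
shift cm [-0.17  0.02 -0.11]
rotvec [ 0.    -0.002  0.002]
```

Emit:
step_arm(commands=[-0.1,0,1,0,0,0,0,-0.1,0,1.4,0,0,0,0,-0.1,0,1.6,0,0,0,0,-0.1,0,1.8,0,0,0,0,-0.1,0,1.9,0,0,0,0])

```text
clock: 18.75
eef_pos: [651.9, -9.8, 60.9]
tool_rot: [3.142, -0.001, 1.912]
force: [-3.7, 1.3, 11.6]
width: -0.3
gripper_force: 5.9
```

Emit:
step_arm(commands=[0,0,0.1,0,0,0,0,0,0,0.2,0,0,0,0,0,0,0.3,0,0,0,0])

```text
clock: 19.05
eef_pos: [652.3, -9.8, 58.6]
tool_rot: [3.141, -0.0, 1.912]
force: [-4.4, 0.1, 19.5]
width: 0.0
gripper_force: 9.3
```

Emit:
step_arm(commands=[0,0,0.1,0,0,0,0,0,0,0.2,0,0,0,0,0,0,0.2,0,0,0,0])

```text
clock: 19.35
eef_pos: [652.2, -9.9, 58.2]
tool_rot: [3.141, 0.0, 1.912]
force: [-6.7, 0.2, 25.3]
width: 0.0
gripper_force: 11.7
```

Emit:
step_arm(commands=[0,0,0.1,0,0,0,0,0,0,0.15,0,0,0,0,0,0,0.15,0,0,0,0])

```text
clock: 19.65
eef_pos: [652.2, -9.9, 57.9]
tool_rot: [3.141, 0.001, 1.912]
force: [-10.7, -0.2, 32.5]
width: 0.1
gripper_force: 15.5
```

pad2 is stiff at 57.9, so it's home. Next is pad3.

Emit:
step_arm(commands=[0,0,-2.5,0,0,0,0,0,-4,-2.5,0,0,0,0,0,-8,-2.5,0,0,0,0,0,-10,-2.5,0,0,0,0,0,-10,-2.5,0,0,0,0,0,-10,-2.5,0,0,0,0])

```text
clock: 20.25
eef_pos: [558.5, -44.2, 78.4]
tool_rot: [3.14, -0.0, 1.911]
force: [0.1, -0.0, -0.6]
width: -0.2
gripper_force: 0.0
```

Run:
```python
from h import *
st(); to_tool([557.9,-44.3,80],np.radians(109.35))
```

```text
{'clock': 20.25, 'eef_pos': [558.538, -44.205, 78.363], 'tool_rot': [3.14, -0.0, 1.911], 'force': [0.069, -0.028, -0.608], 'width': -0.235, 'gripper_force': 0.0, 'qpos': [0.271, 0.741, -0.376, 1.891, 0.458, 0.594, -0.06]}
shift cm [ 0.01 -0.06 -0.16]
rotvec [ 0.001 -0.     0.003]
```

Emit:
step_arm(commands=[0,0,0.6,0,0,0,0,0,0,1,0,0,0,0,0,0,1.3,0,0,0,0,0,0,1.5,0,0,0,0,0,0,1.7,0,0,0,0,0,0,1.7,0,0,0,0])

```text
clock: 20.85
eef_pos: [558.7, -44.6, 62.2]
tool_rot: [3.141, 0.001, 1.911]
force: [-3.0, 0.0, 13.6]
width: -0.0
gripper_force: 6.8
```

Emit:
step_arm(commands=[0,0,0.1,0,0,0,0,0,0,0.2,0,0,0,0,0,0,0.3,0,0,0,0,0,0,0.3,0,0,0,0])

```text
clock: 21.25
eef_pos: [558.4, -44.7, 58.6]
tool_rot: [3.141, 0.0, 1.91]
force: [-1.8, 0.3, 6.5]
width: 0.2
gripper_force: 3.7
```

Emit:
step_arm(commands=[0,0,0.1,0,0,0,0,0,0,0.2,0,0,0,0,0,0,0.3,0,0,0,0])

```text
clock: 21.55
eef_pos: [558.3, -44.8, 57.2]
tool_rot: [-3.141, 0.001, 1.91]
force: [-7.1, -0.8, 31.8]
width: -0.0
gripper_force: 15.8
```

pad3 is home at 57.2. Next is pad4.

Emit:
step_arm(commands=[0,0,-2.5,0,0,0,0,5,0,-2.5,0,0,0,0,10,0,-2.5,0,0,0,0,15,0,-2.5,0,0,0,0,16.4,0,-2.5,0,0,0,0,16.4,0,-2.5,0,0,0,0,16.4,0,-2.5,0,0,0,0])

```text
clock: 22.25
eef_pos: [503.9, 108.5, 79.9]
tool_rot: [-3.141, 0.001, 1.91]
force: [1.0, -0.7, 0.2]
width: 0.1
gripper_force: 0.0
```

Run:
```python
from h import *
st(); to_tool([503.5,110.3,80],np.radians(109.35))
```

```text
{'clock': 22.25, 'eef_pos': [503.921, 108.456, 79.87], 'tool_rot': [-3.141, 0.001, 1.91], 'force': [1.04, -0.684, 0.184], 'width': 0.085, 'gripper_force': 0.0, 'qpos': [-0.049, 0.69, -0.328, 2.012, 0.438, 0.507, -0.355]}
shift cm [ 0.19  0.02 -0.01]
rotvec [-0.001  0.001  0.001]
```

Emit:
step_arm(commands=[0.1,0,0.6,0,0,0,0,0.1,0,1,0,0,0,0,0.1,0,1.4,0,0,0,0,0.1,0,1.6,0,0,0,0,0.1,0,1.8,0,0,0,0,0.1,0,1.8,0,0,0,0])

```text
clock: 22.85
eef_pos: [503.4, 109.2, 63.0]
tool_rot: [3.141, 0.001, 1.909]
force: [-1.7, -2.3, 10.0]
width: -0.1
gripper_force: 4.9
```

Emit:
step_arm(commands=[0,0,0.1,0,0,0,0,0,0,0.2,0,0,0,0,0,0,0.3,0,0,0,0,0,0,0.3,0,0,0,0])

```text
clock: 23.25
eef_pos: [503.6, 109.4, 60.9]
tool_rot: [3.141, 0.002, 1.909]
force: [-4.7, -2.2, 19.6]
width: 0.1
gripper_force: 9.6
```

Emit:
step_arm(commands=[0,0,0.1,0,0,0,0,0,0,0.2,0,0,0,0,0,0,0.2,0,0,0,0])

```text
clock: 23.55
eef_pos: [503.2, 109.8, 57.2]
tool_rot: [3.142, 0.0, 1.909]
force: [0.8, -0.9, -0.4]
width: -0.1
gripper_force: 0.0
```

Corner 4 has snapped. I'll press it a little further, then rise back over the middle and check the pad heights.

Emit:
step_arm(commands=[0,0,0.1,0,0,0,0,0,0,0.2,0,0,0,0,0,0,0.3,0,0,0,0,0,0,0.3,0,0,0,0])

```text
clock: 23.95
eef_pos: [503.3, 109.8, 56.9]
tool_rot: [3.141, 0.002, 1.909]
force: [-5.9, -2.6, 31.7]
width: 0.1
gripper_force: 15.9
```

Emit:
step_arm(commands=[0,0,-4,0,0,0,0,0,0,-9,0,0,0,0,-3,2,-14,0,0,0,0,-7,4,-19,0,0,0,0,-8,5,-20,0,0,0,0,-8,5,-20,0,0,0,0,-8,5,-20,0,0,0,0,-8,5,-20,0,0,0,0])

```text
clock: 24.75
eef_pos: [575.2, 51.9, 252.9]
tool_rot: [-3.139, -0.001, 1.911]
force: [-0.3, 0.4, -0.3]
width: 0.2
gripper_force: 0.0
```

Run:
```python
from h import *
st(); d=grab('wrist'); lidcheck(d)
W=pts(d); z=W[...,2]; m=(abs(z-55)<9); rects(d,m,55,1000,2)
```

```text
{'clock': 24.75, 'eef_pos': [575.213, 51.922, 252.888], 'tool_rot': [-3.139, -0.001, 1.911], 'force': [-0.322, 0.415, -0.316], 'width': 0.187, 'gripper_force': 0.0, 'qpos': [0.169, 0.536, -0.477, 1.687, 0.283, 0.991, -0.068]}
[274.0, 98.0] [265, 89, 18, 19, 244] z 56.3 [504.  109.6  56.3]
[373.0, 99.0] [365, 90, 17, 18, 241] z 56.2 [597.8 142.2  56.2]
[279.0, 247.0] [272, 241, 15, 13, 157] z 56.2 [557.9 -44.4  56.2]
[365.0, 248.0] [359, 241, 14, 14, 157] z 56.2 [651.5 -11.7  56.2]
[261, 83, 126, 175, 18359] c [577.8  49.7] size [127.1 190.9] ang 109.3 z 54.4
[532, 0, 100, 65, 2782] c [753.6 273. ] size [76.  54.2] ang 75.0 z 62.0
```

All four pads read 56.2–56.3 mm, 9 mm down from rest and level, and the robot is clear of everything. I'll hand it in.

```bash
python3 -c "
from cell import ctrl
print(ctrl.finish_job())"
```

```text
the job is handed in; nothing more can be done
None
```

I laid the plane iron flat in the tub beside the cartridge and pressed the lid home pad by pad. All four pads measure level, 9 mm below where the lid first rested on the gasket, and I handed the job in at about 25 s; the hand-in call returned no verdict.

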